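# Eject the finished test cartridge and lay it in the discard tray

## Robot

A 7-joint arm with a two-finger parallel gripper is mounted at the origin on the work surface. World frame = base frame: x ahead of the robot, y to its left, z up, the work surface at z = 0. Lengths are in m, angles in rad, forces in N, time in s.
With the tool pointing down it reaches from about 0.4 to 0.875 m from the base axis. Payload 19.3 kg.
Tool frame: the origin (TCP) lies at the very end of the fingers, on their centre line; the grasp point (between the pads) lies 19 mm behind it; z points along the fingers, y is the line along which they close (so a half turn about z gives the same grasp; the last joint's range is limited). The gripper opens to 85 mm and grips with 20 to 120 N. Pads are 22 mm wide; open, the fingers measure 114 mm over their backs; the gripper's body (76 mm by 85 mm) begins 54 mm behind the grasp point. The pads swing forward as they close: fully open they stand 13 mm farther back than shut.
Start: joints at [1.147, 0.521, -0.036, 1.599, 0.021, 1.021, -0.113], TCP at [0.217, -0.586, 0.231] pointing down, gripper open.
Joint ranges: [-2.91, 2.91], [-0.3, 2.13], [-1.5, 1.42], [0.17, 2.43], [-1.26, 4.41], [0.16, 1.93], [-2.52, 2.52]. Speed limits (rad/s): [1.89, 1.89, 2.39, 2.39, 3.01, 3.01, 3.01].

## Interface

Orientations are given as [roll, pitch, yaw] about the fixed x, y, z axes, in that order (R = Rz(yaw) Ry(pitch) Rx(roll)).
In Python, from workcell import observe, grab_frame, job_done gives the robot as it stands.
- The arm moves only by the tool move_arm, never from a script. Its argument "plan" is a list that holds one entry, the list of rows, each a list of 7 numbers: the shift along the tool's x, y, z each as a share of 0.02 m, from -1 to 1, then the turn, a rotation vector about the tool's x, y, z each as a share of 6 degrees, from -1 to 1, then the opening, from -1 (shut) to 1 (fully open). A call has exactly 10 rows; each row shifts and turns the commanded pose from where the row before left it, along the tool's axes as they then stand; what a row does not reach is not made up. A row lasts 1/10 s, in which the tool goes at most 50 mm and 8.59 degrees, less where a joint would pass 70% of its speed; a pose out of reach is approached as far as the arm can. A call with a number of a shift or a turn outside -1 to 1 is refused whole. A call with a gripper value outside its range is refused whole. The fingers move at their own pace and stop on an object; "grip_force" is the grip in N (left out, the last holds). Time passes only in rows, so rows that do not move let the fingers close, or fill a call up. It gives the time, the measured TCP pose, the force, the opening and the grip force at its end, in the units of the state.
- observe(): the state, without advancing time (a new reading comes with each control period).
- grab_frame(name): name is "scene" or "top" or "wrist"; returns a dict with "color" (384x512x3 uint8, red, green, blue), "intrinsics" (3x3 intrinsics, pixels), "position" and "orientation" of the camera in the world; the wrist camera has in their place "tool_from_camera" (4x4, takes a point from camera to tool coordinates, whose origin is the TCP and whose axes are the flange's). Camera axes: x right, y down, z forward; pixel columns grow to the right and rows downward; lengths in m; the calibration is good to about 2 mm. The wrist camera is an equidistant fisheye: a pixel r from the principal point sees the ray r / f radians off the axis. A picture is of the moment at which its call begins: read the wrist's pose just before it. There is no depth.
- job_done(): hands the job in; it is judged then, once.
The state is a dict: "clock": time; "qpos": joint angles; "qd": joint speeds; "joint_efforts": joint torques, N m; "position": TCP position; "tool_rot": TCP orientation; "force": force on the tool from outside, world axes, zero at the start; "moment": the same for the moment, N m; "grip_width": finger opening in m; "finger_force": force on a finger pad.
Only numpy, scipy, OpenCV 4.12 (cv2) and the standard library are available. Lean on these libraries where they do the work, as an engineer would, in place of code of your own. Each camera call takes 0.05 s, during which the arm holds its last target. There are 200 camera calls.

## Task

The test in the bench reader is finished: push the reader's spring ejector slide all the way to the front so that the cartridge comes out, and let the slide spring back. Draw the cartridge straight out and lay it flat, window side up, on the floor of the steel discard tray. Its sample well is open, so keep it level all the way and set it down gently rather than dropping it, and leave the other things on the bench where they are.

Things in the scene. Friction and masses are not known exactly. Their poses are not given: they have to be found in the camera images.
- reader: Bench reader, fixed, grey and white box 170 (x) x 130 (y) x 62 mm high. Origin: centre of its underside; its front faces its own -x, 85 mm off. The cartridge bay runs along x on its centre line, 29.5 mm wide, floor 40 mm above the table, roof at 54 to 62 mm with a 17 mm gap along its middle.
- bay_mouth (a point): Centre of the bay mouth on the reader's front face, 45 mm above the table; axes as the reader. A light spring pad just inside holds the cartridge down, so it must be drawn straight out along the reader's -x.
- ejector (a joint): Travel of the black spring ejector slide on the reader's top, m: 0 = home (to the rear), 0.046 = pushed fully towards the reader's front (its -x). Its lug pushes the cartridge until about 41 mm of it stand out of the mouth. About 3 to 9 N; it springs back when let go and the cartridge stays out.
- ejector_thumb (a point): Centre of the slide's thumb piece, a black block 14 (x) x 34 (y) x 25 mm high standing on the reader's top (from 63 to 88 mm above the table); axes as the reader; moves with the slide. At home it is 17 mm behind the reader's origin.
- cartridge: White plastic test cartridge 90 (x) x 28 (y) x 10 (z) mm, 20 to 45 g, with a small window and a round open sample well on its upper side (+z). Origin: centre of its underside; x runs along its length. At the start it lies in the reader's bay, its front end (-x) 1 to 4 mm inside the mouth, its underside 40 mm above the table.
- tray: Open stainless discard tray, fixed and empty, 220 (x) x 170 (y) mm outside, 22 mm high, walls and floor 4 mm thick. Origin: centre of its underside.
- tube_rack: White rack of capped tubes, 75 (x) x 125 (y) x 56 mm high, loose, bystander. Origin: centre of its underside.
- timer: White dial timer, 45 (x) x 70 (y) x 70 mm high, loose, bystander. Origin: centre of its underside.
- reagent: Small amber bottle, 34 mm diameter, 75 mm high, loose, bystander. Origin: centre of its underside.
There are look-alikes about, which are no part of the job. Several things look just like the reader: the one meant starts farthest from the robot's base. Several things have the shape of the cartridge; the one meant has the colours described above.

How it is judged:
By the outcome, as a careful person would: the job done as asked, in the order asked, and still so for the second after the job is handed in, with the robot touching nothing.
It also fails if it takes over 51 s, if anything falls off the work surface, if the arm or the gripper's body presses on something with over 40 N, if the wrist force passes 120 N, or if a joint passes its speed limit or range.

## Working session

There is one attempt and no reset: what is moved stays moved. The work goes in short steps, Python scripts to look and compute and a tool call to move; the robot and the scene stay as the last step left them, time stands still between calls to the robot, and variables do not carry over. Pictures are saved under pics/ and viewed, at most 11 in all, crops included, and the job is handed in when it is done.

Besides the shell and the picture viewer there is one more tool, called after "Call:" by a JSON object that holds its "fn" and its "kwargs", one argument or row to a line. move_arm: Moves the arm, as the interface text tells. Shift numbers are shares of 0.02 m and turn numbers shares of 6 degrees, none past 1 either way. Its arguments: {"type":"object","properties":{"plan":{"type":"array"},"grip_force":{"type":"number"}},"required":["plan"]}

```bash
mkdir -p pics; ls; cat > h.py <<'E'
import numpy as np, cv2, json
from workcell import observe, grab_frame, job_done
E
python3 - <<'E'
from h import *
import pickle
o=observe(); print(o)
F={}
for n in ("scene","top"):
    f=grab_frame(n); F[n]=f
    cv2.imwrite(f"pics/{n}0.png",f["color"][:,:,::-1])
    print(n,f["intrinsics"],f["position"],f["orientation"])
pickle.dump(F,open("f0.pkl","wb"))
E
```

```text
pics
{'clock': 0.0, 'qpos': array([ 1.14679114,  0.52200199, -0.03636392,  1.59999564,  0.02119767,
        1.02107277, -0.11278557]), 'qd': array([ 0.00042939,  0.00031222,  0.0007502 , -0.00093528, -0.0011708 ,
        0.00124676, -0.00208515]), 'joint_efforts': array([-5.04782438e-04, -9.27105832e+01,  1.98007688e+00, -3.69933486e+01,
        1.78990024e-02,  8.15239531e-03, -4.40112262e-05]), 'position': array([ 0.21641822, -0.58598813,  0.23073723]), 'tool_rot': array([-3.14050109e+00,  5.66923899e-05,  3.53839902e-01]), 'force': array([-0.31508056, -0.26521249,  0.34501084]), 'moment': array([ 0.01430202, -0.00737577, -0.00276692]), 'finger_force': 0.0, 'grip_width': 0.08567002101866718}
scene [[407.24188661   0.         260.15013083]
 [  0.         407.24188661 197.74082217]
 [  0.           0.           1.        ]] [0.89343452 0.4893565  0.9031308 ] [-2.58492762  0.00346681  2.44633043]
top [[377.54375267   0.         250.35220256]
 [  0.         377.54375267 192.98203629]
 [  0.           0.           1.        ]] [0.5137967  0.10760483 1.10653044] [-3.09444990e+00 -1.51572326e-03 -1.55135788e+00]
```

View pics/top0.png

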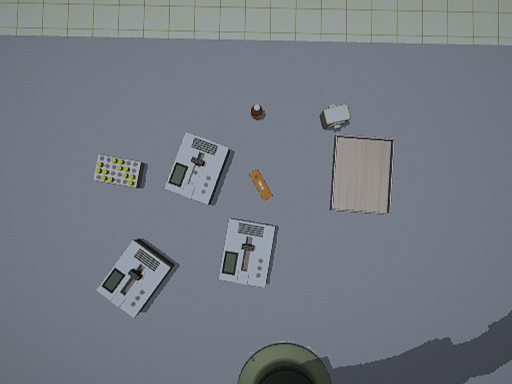

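View pics/scene0.png

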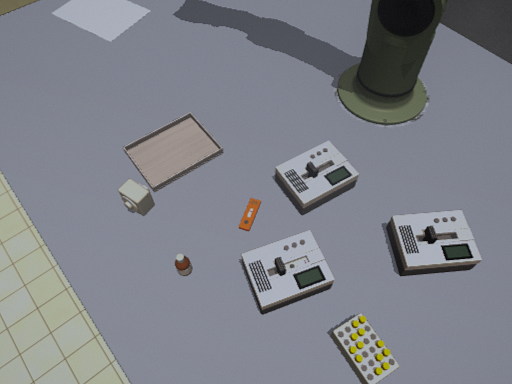

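The top view shows three readers at px (198,168), (248,252) and (137,277), with the robot base at about (285,380), so the farthest is (198,168). Its slot points down-left, so its front faces the robot. The orange cartridge at (261,184) is a look-alike lying on the bench. The tray is at (362,175), the rack at (118,171), the bottle at (257,111) and the timer at (336,117). Next is a close crop of the choice, plus measurements.

```bash
cat >> h.py <<'E'
from scipy.spatial.transform import Rotation as R
def plane(f,px,z):
    """pixels -> world points on height z (pinhole cameras)"""
    px=np.atleast_2d(px).astype(float); K=f["intrinsics"]
    o=np.array(f["orientation"]); Rm=R.from_euler("xyz",o).as_matrix() if o.shape==(3,) else o
    d=(Rm@np.linalg.inv(K)@np.c_[px,np.ones(len(px))].T).T
    p=np.array(f["position"]); return p+d*((z-p[2])/d[:,2])[:,None]
def project(f,P):
    Rm=R.from_euler("xyz",f["orientation"]).as_matrix(); q=(np.atleast_2d(P)-f["position"])@Rm@f["intrinsics"].T
    return q[:,:2]/q[:,2:]
E
python3 - <<'E'
from h import *
import pickle
F=pickle.load(open("f0.pkl","rb"))
f=F["top"]
print(plane(f,[(198,168),(248,252),(137,277)],.062).round(3), plane(f,(285,380),0))
a=cv2.resize(f["color"][120:220,150:250],None,fx=4,fy=4,interpolation=cv2.INTER_CUBIC)
b=cv2.resize(F["scene"]["color"][222:322,235:335],None,fx=4,fy=4,interpolation=cv2.INTER_CUBIC)
cv2.imwrite("pics/crop0.png",np.hstack([a,b])[:,:,::-1])
# reader masks: bright low-sat; brighter = lit top
hsv=cv2.cvtColor(f["color"],cv2.COLOR_RGB2HSV)
print(hsv[195,200],hsv[140,190],hsv[100,200],hsv[175,212])
m=((hsv[...,2]>165)).astype(np.uint8); m[:80]=0
m=cv2.morphologyEx(m,cv2.MORPH_CLOSE,np.ones((5,5)))
for c in cv2.findContours(m,0,2)[0]:
    if cv2.contourArea(c)>100:
        r=cv2.minAreaRect(c); B=cv2.boxPoints(r); print(r, (plane(f,B,.062)[:,:2]).round(4).tolist())
E
```

```text
[[0.63  0.254 0.062]
 [0.401 0.11  0.062]
 [0.327 0.413 0.062]] [[ 0.0311892  -0.00282702  0.        ]]
[108  29 174] [106  31 174] [111  30 136] [109  28 173]
((132.6648712158203, 278.7108154296875), (46.024436950683594, 61.97859573364258), 36.02737808227539) [[0.2886, 0.5243], [0.4269, 0.4294], [0.355, 0.3248], [0.2176, 0.4201]]
((246.39187622070312, 252.6486358642578), (46.36051559448242, 60.99202346801758), 9.462321281433105) [[0.3257, 0.1896], [0.4907, 0.1658], [0.4722, 0.0392], [0.3075, 0.064]]
((116.51237487792969, 170.4307861328125), (42.717124938964844, 24.50521469116211), 10.124671936035156) [[0.5941, 0.5431], [0.6616, 0.5337], [0.6429, 0.4161], [0.5756, 0.4258]]
((196.19863891601562, 167.63699340820312), (45.76308822631836, 60.04210662841797), 20.556045532226562) [[0.5731, 0.3458], [0.7313, 0.2918], [0.6885, 0.1712], [0.5309, 0.226]]
((336.1399841308594, 112.01998901367188), (15.652478218078613, 22.271240234375), 79.69515228271484) [[0.8101, -0.0939], [0.8226, -0.1552], [0.7791, -0.1634], [0.7667, -0.1022]]
```

View pics/crop0.png

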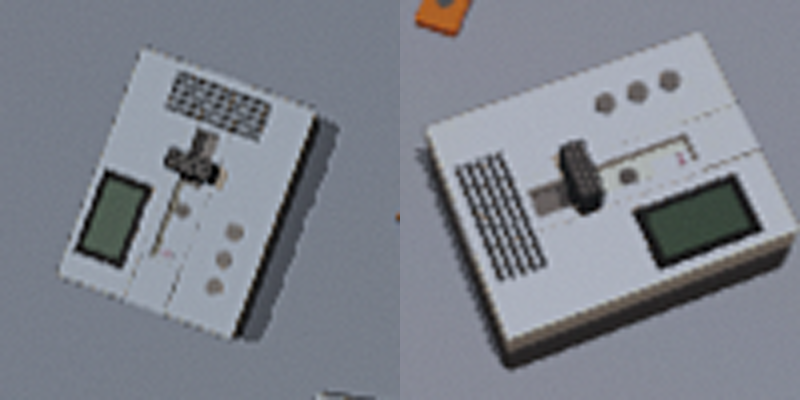

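The crop shows the chosen reader: thumb block at crop (195,165), with the white cartridge and its dark well visible in the slot at (180,210). Its front is the lower-left edge. I'll cross-check the reader pose with the scene camera, measure the tray, and rotate the tool to the reader's yaw (about -18.8°).

```bash
python3 - <<'E'
from h import *
import pickle
F=pickle.load(open("f0.pkl","rb"))
f=F["scene"]
hsv=cv2.cvtColor(f["color"],cv2.COLOR_RGB2HSV)
m=(hsv[...,2]>165).astype(np.uint8)
m=cv2.morphologyEx(m,cv2.MORPH_CLOSE,np.ones((5,5)))
for c in cv2.findContours(m,0,2)[0]:
    M=cv2.moments(c)
    if cv2.contourArea(c)>2000 and 250<M["m10"]/M["m00"]<320 and M["m01"]/M["m00"]>230:
        P=plane(f,c[:,0],.062)[:,:2]
        r=cv2.minAreaRect((P*1000).astype(np.float32)); print("scene reader",r,cv2.boxPoints(r).round())
f=F["top"]; hsv=cv2.cvtColor(f["color"],cv2.COLOR_RGB2HSV)
m=(hsv[...,2]>165).astype(np.uint8)
m=cv2.morphologyEx(m,cv2.MORPH_CLOSE,np.ones((5,5)))
for c in cv2.findContours(m,0,2)[0]:
    M=cv2.moments(c)
    if cv2.contourArea(c)>2000 and 180<M["m10"]/M["m00"]<215 and M["m01"]/M["m00"]>100:
        r=cv2.minAreaRect((plane(f,c[:,0],.062)[:,:2]*1000).astype(np.float32)); print("top reader",r)
print("tray",plane(f,[(335,136),(394,139),(388,214),(330,210)],.022).round(3))
print("others",plane(f,[(261,184),(257,111),(336,117)],.03).round(3))
# thumb by dark mask in top at z=.088
m=(hsv[...,2]<70).astype(np.uint8); s=np.zeros_like(m); s[145:170,185:212]=1; m*=s
ys,xs=np.nonzero(m); print("thumb px",xs.mean(),ys.mean(),plane(f,(xs.mean(),ys.mean()),.085))
E
```

```text
scene reader ((628.3626708984375, 258.91265869140625), (128.46531677246094, 168.84298706054688), 71.14202117919922) [[528. 225.]
 [687. 171.]
 [729. 292.]
 [569. 347.]]
top reader ((630.8941650390625, 258.7619323730469), (127.27608489990234, 167.09432983398438), 71.00829315185547)
tray [[ 0.735 -0.135  0.022]
 [ 0.73  -0.306  0.022]
 [ 0.512 -0.289  0.022]
 [ 0.521 -0.123  0.022]]
others [[ 0.591  0.077  0.03 ]
 [ 0.802  0.092  0.03 ]
 [ 0.789 -0.136  0.03 ]]
thumb px 197.5681818181818 159.48863636363637 [[0.65038165 0.25228733 0.085     ]]
```

Call:
{"fn": "move_arm", "kwargs": {
  "plan": [
    [[0, 0, 0, 0, 0, 0.65, -1], [0, 0, 0, 0, 0, 0.65, -1], [0, 0, 0, 0, 0, 0.65, -1], [0, 0, 0, 0, 0, 0.65, -1], [0, 0, 0, 0, 0, 0.65, -1], [0, 0, 0, 0, 0, 0.65, -1], [0, 0, 0, 0, 0, 0.65, -1], [0, 0, 0, 0, 0, 0.65, -1], [0, 0, 0, 0, 0, 0.65, -1], [0, 0, 0, 0, 0, 0.65, -1]]
  ]
}}

```text
clock: 1.1
position: [0.2165, -0.5861, 0.231]
tool_rot: [-3.141, 0.0, -0.33]
force: [0.7, -0.5, 0.6]
grip_width: -0.0001
finger_force: 0.0
```

Call:
{"fn": "move_arm", "kwargs": {
  "plan": [
    [[0.17, -1, 0, 0, 0, 0, -1], [0.17, -1, 0, 0, 0, 0, -1], [0.17, -1, 0, 0, 0, 0, -1], [0.17, -1, 0, 0, 0, 0, -1], [0.17, -1, 0, 0, 0, 0, -1], [0.17, -1, 0, 0, 0, 0, -1], [0.17, -1, 0, 0, 0, 0, -1], [0.17, -1, 0, 0, 0, 0, -1], [0.17, -1, 0, 0, 0, 0, -1], [0.17, -1, 0, 0, 0, 0, -1]]
  ]
}}

```text
clock: 2.1
position: [0.3132, -0.4069, 0.2311]
tool_rot: [-3.141, 0.0, -0.327]
force: [0.1, -0.8, -0.3]
grip_width: 0.0004
finger_force: 0.0
```

Call:
{"fn": "move_arm", "kwargs": {
  "plan": [
    [[0.17, -1, 0, 0, 0, 0, -1], [0.17, -1, 0, 0, 0, 0, -1], [0.17, -1, 0, 0, 0, 0, -1], [0.17, -1, 0, 0, 0, 0, -1], [0.17, -1, 0, 0, 0, 0, -1], [0.17, -1, 0, 0, 0, 0, -1], [0.17, -1, 0, 0, 0, 0, -1], [0.17, -1, 0, 0, 0, 0, -1], [0.17, -1, 0, 0, 0, 0, -1], [0.17, -1, 0, 0, 0, 0, -1]]
  ]
}}

```text
clock: 3.1
position: [0.4096, -0.2285, 0.2312]
tool_rot: [-3.142, 0.0, -0.327]
force: [1.2, -0.0, 0.0]
grip_width: -0.0002
finger_force: 0.0
```

```bash
python3 -c "
from h import *
o=observe();print(o['qpos'].round(3),o['position'],o['tool_rot'])"
```

```text
[ 0.383  0.275 -0.     1.997  0.     0.871 -1.515] [ 0.40955454 -0.22846781  0.23116521] [-3.14155863e+00  3.43363811e-04 -3.26860892e-01]
```

Call:
{"fn": "move_arm", "kwargs": {
  "plan": [
    [[0, 0, 0, 0, 0, -1, -1], [0, 0, 0, 0, 0, -1, -1], [0, 0, 0, 0, 0, -1, -1], [0, 0, 0, 0, 0, -1, -1], [0, 0, 0, 0, 0, -1, -1], [0, 0, 0, 0, 0, -1, -1], [0, 0, 0, 0, 0, -1, -1], [0, 0, 0, 0, 0, -1, -1], [0, 0, 0, 0, 0, -1, -1], [0, 0, 0, 0, 0, -1, -1]]
  ]
}}

```text
clock: 4.1
position: [0.4092, -0.2293, 0.2311]
tool_rot: [-3.141, 0.0, 0.725]
force: [-0.7, 0.2, -0.4]
grip_width: -0.0002
finger_force: 0.0
```

Call:
{"fn": "move_arm", "kwargs": {
  "plan": [
    [[0, 0, 0, 0, 0, -1, -1], [0, 0, 0, 0, 0, -1, -1], [0, 0, 0, 0, 0, -1, -1], [0, 0, 0, 0, 0, -1, -1], [0, 0, 0, 0, 0, -1, -1], [0, 0, 0, 0, 0, -1, -1], [0, 0, 0, 0, 0, -1, -1], [0, 0, 0, 0, 0, -1, -1], [0, 0, 0, 0, 0, -1, -1], [0, 0, 0, 0, 0, -1, -1]]
  ]
}}

```text
clock: 5.1
position: [0.4092, -0.2293, 0.2311]
tool_rot: [-3.141, -0.0, 1.772]
force: [-0.4, -0.9, 0.0]
grip_width: 0.0002
finger_force: 0.0
```

Call:
{"fn": "move_arm", "kwargs": {
  "plan": [
    [[0, 0, 0, 0, 0, -1, -1], [0, 0, 0, 0, 0, -1, -1], [0, 0, 0, 0, 0, -1, -1], [0, 0, 0, 0, 0, -1, -1], [0, 0, 0, 0, 0, -1, -1], [0, 0, 0, 0, 0, -1, -1], [0, 0, 0, 0, 0, -1, -1], [0, 0, 0, 0, 0, -1, -1], [0, 0, 0, 0, 0, -1, -1], [0, 0, 0, 0, 0, -1, -1]]
  ]
}}

```text
clock: 6.1
position: [0.4092, -0.2293, 0.2311]
tool_rot: [3.142, -0.0, 2.819]
force: [-0.2, -0.7, -1.1]
grip_width: 0.0005
finger_force: 0.0
```

```bash
cat >> h.py <<'E'
RC=np.array([.6296,.2588,0.]); RY=-.330
RR=R.from_euler("z",RY).as_matrix()
def reader(p): return RR@np.array(p)+RC           # reader frame -> world
def togo(target,yaw=None):
    """remaining shift in tool axes (shares of 0.02 m) and yaw turn (shares of 6 deg about tool z)"""
    o=observe(); T=R.from_euler("xyz",o["tool_rot"]).as_matrix()
    print("clock",o["clock"],"in reader frame mm",((o["position"]-RC)@RR*1000).round(1),"q7",o["qpos"][6].round(2))
    print("shift shares",(T.T@(np.array(target)-o["position"])/.02).round(2),"rot",o["tool_rot"].round(4))
E
python3 -c "
from h import *
togo(reader([.047,0,.069]))"
```

```text
clock 6.1 in reader frame mm [ -50.3 -533.2  231.1] q7 1.4
shift shares [-5.07 26.62  8.11] rot [ 3.1415e+00 -4.0000e-04  2.8189e+00]
```

Call:
{"fn": "move_arm", "kwargs": {
  "plan": [
    [[-0.2, 1, 0, 0, 0, 0.007, -1], [-0.2, 1, 0, 0, 0, 0.007, -1], [-0.2, 1, 0, 0, 0, 0.007, -1], [-0.2, 1, 0, 0, 0, 0.007, -1], [-0.2, 1, 0, 0, 0, 0.007, -1], [-0.2, 1, 0, 0, 0, 0.007, -1], [-0.2, 1, 0, 0, 0, 0.007, -1], [-0.2, 1, 0, 0, 0, 0.007, -1], [-0.2, 1, 0, 0, 0, 0.007, -1], [-0.2, 1, 0, 0, 0, 0.007, -1]]
  ]
}}

```text
clock: 7.1
position: [0.5122, -0.0524, 0.2311]
tool_rot: [-3.141, -0.0, 2.807]
force: [-0.7, -0.1, -0.3]
grip_width: -0.0001
finger_force: 0.0
```

Call:
{"fn": "move_arm", "kwargs": {
  "plan": [
    [[-0.2, 1, 0, 0, 0, 0, -1], [-0.2, 1, 0, 0, 0, 0, -1], [-0.2, 1, 0, 0, 0, 0, -1], [-0.2, 1, 0, 0, 0, 0, -1], [-0.2, 1, 0, 0, 0, 0, -1], [-0.2, 1, 0, 0, 0, 0, -1], [-0.2, 1, 0, 0, 0, 0, -1], [-0.2, 1, 0, 0, 0, 0, -1], [-0.2, 1, 0, 0, 0, 0, -1], [-0.2, 1, 0, 0, 0, 0, -1]]
  ]
}}

```text
clock: 8.1
position: [0.6157, 0.1233, 0.2309]
tool_rot: [-3.141, -0.001, 2.807]
force: [0.3, -0.3, -0.8]
grip_width: -0.0001
finger_force: 0.0
```

Call:
{"fn": "move_arm", "kwargs": {
  "plan": [
    [[-0.2, 1, 0.3, 0, 0, 0, -1], [-0.2, 1, 0.3, 0, 0, 0, -1], [-0.2, 1, 0.4, 0, 0, 0, -1], [-0.2, 1, 0.5, 0, 0, 0, -1], [-0.2, 1, 0.5, 0, 0, 0, -1], [-0.1, 1, 0.5, 0, 0, 0, -1], [0, 0.6, 0.5, 0, 0, 0, -1], [0, 0, 0.5, 0, 0, 0, -1], [0, 0, 0.5, 0, 0, 0, -1], [0, 0, 0, 0, 0, 0, -1]]
  ]
}}

```text
clock: 9.1
position: [0.679, 0.2386, 0.1497]
tool_rot: [-3.14, -0.001, 2.807]
force: [0.9, 0.4, 0.9]
grip_width: -0.0
finger_force: 0.0
```

```bash
python3 -c "
from h import *
togo(reader([.047,0,.069]))
o=observe()
f=grab_frame('top');cv2.imwrite('pics/t1.png',cv2.resize(f['color'][110:230,130:270],None,fx=4,fy=4)[:,:,::-1])
"
```

```text
clock 9.1 in reader frame mm [ 53.2  -3.1 149.7] q7 0.5
shift shares [0.31 0.16 4.03] rot [-3.1396e+00 -1.3000e-03  2.8065e+00]
```

View pics/t1.png

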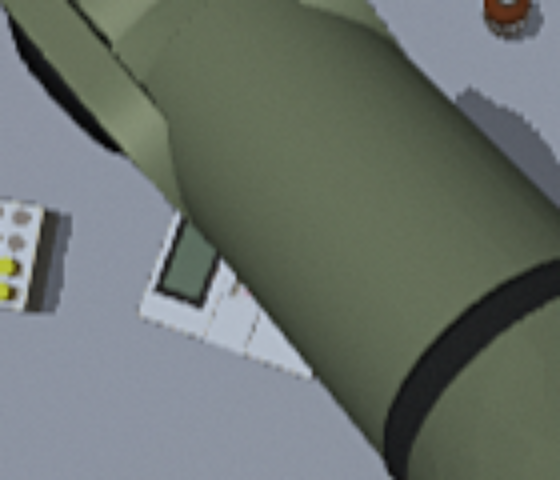

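The arm hides the reader from the top camera, leaving only the front-left corner and screen at crop (190,270) in view. I'll descend behind the thumb, using the calibrated pose.

Call:
{"fn": "move_arm", "kwargs": {
  "plan": [
    [[0, 0.16, 0.5, 0, 0, -0.05, -1], [0.15, 0, 0.5, 0, 0, 0, -1], [0, 0, 0.5, 0, 0, 0, -1], [0, 0, 0.5, 0, 0, 0, -1], [0, 0, 0.5, 0, 0, 0, -1], [0, 0, 0.5, 0, 0, 0, -1], [0, 0, 0.5, 0, 0, 0, -1], [0, 0, 0.45, 0, 0, 0, -1], [0, 0, 0, 0, 0, 0, -1], [0, 0, 0, 0, 0, 0, -1]]
  ]
}}

```text
clock: 10.15
position: [0.6778, 0.2443, 0.0723]
tool_rot: [3.142, -0.0, 2.813]
force: [-0.2, 1.4, 0.5]
grip_width: -0.0001
finger_force: 0.0
```

```bash
python3 -c "
from h import *
togo(reader([-.011,0,.069]))
o=observe();print(o['force'])
f=grab_frame('wrist');cv2.imwrite('pics/w1.png',f['color'][:,:,::-1])
"
```

```text
clock 10.15 in reader frame mm [50.3  1.9 72.3] q7 0.46
shift shares [ 3.06 -0.09  0.16] rot [ 3.1415e+00 -1.0000e-04  2.8126e+00]
[-0.15479639  1.37767928  0.51576245]
```

View pics/w1.png

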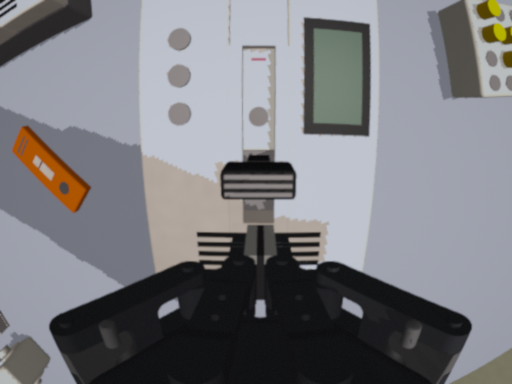

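The wrist view shows the closed fingertips at (260,235), directly behind the thumb block at (258,180). The slide track is in line, and the white cartridge with its well at (258,116) is in the slot. I'll push.

Call:
{"fn": "move_arm", "kwargs": {
  "plan": [
    [[0.3, -0.05, 0.1, 0, 0, 0, -1], [0.3, 0, 0, 0, 0, 0, -1], [0.3, 0, 0, 0, 0, 0, -1], [0.3, 0, 0, 0, 0, 0, -1], [0.3, 0, 0, 0, 0, 0, -1], [0.3, 0, 0, 0, 0, 0, -1], [0.3, 0, 0, 0, 0, 0, -1], [0.3, 0, 0, 0, 0, 0, -1], [0.3, 0, 0, 0, 0, 0, -1], [0, 0, 0, 0, 0, 0, -1]]
  ]
}}

```text
clock: 11.2
position: [0.6258, 0.2609, 0.0705]
tool_rot: [-3.141, 0.0, 2.813]
force: [4.3, -0.4, -1.6]
grip_width: -0.0
finger_force: 1.9
```

Call:
{"fn": "move_arm", "kwargs": {
  "plan": [
    [[0.1, 0, 0, 0, 0, 0, -1], [0.1, 0, 0, 0, 0, 0, -1], [0.05, 0, 0, 0, 0, 0, -1], [0.05, 0, 0, 0, 0, 0, -1], [0.05, 0, 0, 0, 0, 0, -1], [0, 0, 0, 0, 0, 0, -1], [0, 0, 0, 0, 0, 0, -1], [0, 0, 0, 0, 0, 0, -1], [0, 0, 0, 0, 0, 0, -1], [0, 0, 0, 0, 0, 0, -1]]
  ]
}}

```text
clock: 12.2
position: [0.6202, 0.2628, 0.0705]
tool_rot: [3.141, 0.001, 2.812]
force: [4.3, -1.4, -0.1]
grip_width: 0.0003
finger_force: 2.6
```

```bash
python3 -c "
from h import *
togo(reader([-.011,0,.069]))
o=observe();print(o['force'])
f=grab_frame('wrist');cv2.imwrite('pics/w2.png',f['color'][:,:,::-1])
"
```

```text
clock 12.2 in reader frame mm [-10.2   0.8  70.5] q7 0.36
shift shares [ 0.04 -0.04  0.08] rot [3.1412e+00 6.0000e-04 2.8121e+00]
[ 4.33264882 -1.40769868 -0.11594479]
```

View pics/w2.png

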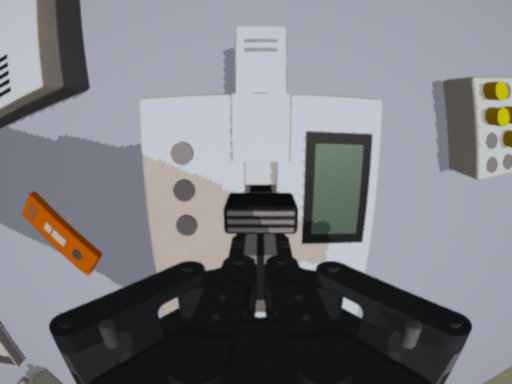

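The cartridge is now well out of the mouth, its front end at (260,30). The force is only about 4.5 N, so the stop isn't reached yet. I'll keep pushing slowly.

Call:
{"fn": "move_arm", "kwargs": {
  "plan": [
    [[0.05, 0, 0, 0, 0, 0, -1], [0.05, 0, 0, 0, 0, 0, -1], [0.05, 0, 0, 0, 0, 0, -1], [0.05, 0, 0, 0, 0, 0, -1], [0, 0, 0, 0, 0, 0, -1], [0, 0, 0, 0, 0, 0, -1], [0, 0, 0, 0, 0, 0, -1], [0, 0, 0, 0, 0, 0, -1], [0, 0, 0, 0, 0, 0, -1], [0, 0, 0, 0, 0, 0, -1]]
  ]
}}

```text
clock: 13.25
position: [0.6182, 0.2634, 0.0707]
tool_rot: [3.14, 0.003, 2.811]
force: [16.6, -2.3, -5.0]
grip_width: 0.0004
finger_force: 8.1
```

The stop is reached: the force rose to about 17 N and motion stalled. I'll back off so the slide springs home, then rise.

Call:
{"fn": "move_arm", "kwargs": {
  "plan": [
    [[-0.3, 0, 0, 0, 0, 0, -1], [-0.4, 0, 0, 0, 0, 0, -1], [-0.4, 0, 0, 0, 0, 0, -1], [-0.5, 0, 0, 0, 0, 0, -1], [-0.5, 0, 0, 0, 0, 0, -1], [-0.5, 0, 0, 0, 0, 0, -1], [-0.5, 0, 0, 0, 0, 0, -1], [-0.4, 0, -0.3, 0, 0, 0, -1], [0, 0, -1, 0, 0, 0, -1], [0, 0, -1, 0, 0, 0, -1]]
  ]
}}

```text
clock: 14.25
position: [0.6819, 0.242, 0.1179]
tool_rot: [3.141, -0.001, 2.813]
force: [-0.1, 0.1, 0.4]
grip_width: -0.0002
finger_force: 0.0
```

Call:
{"fn": "move_arm", "kwargs": {
  "plan": [
    [[0.4, 0, -0.5, 0, 0, 0, -0.5], [0.8, 0, 0, 0, 0, 0, 0.1], [1, 0, 0, 0, 0, 0, 0.1], [1, 0, 0, 0, 0, 0, 0.1], [1, 0, 0, 0, 0, 0, 0.1], [1, 0, 0, 0, 0, 0, 0.1], [1, 0, 0, 0, 0, 0, 0.1], [1, 0, 0, 0, 0, 0, 0.1], [0.5, 0, 0, 0, 0, 0, 0.1], [0, 0, 0, 0, 0, 0, 0.1]]
  ]
}}

```text
clock: 15.25
position: [0.5353, 0.2922, 0.1271]
tool_rot: [3.141, 0.0, 2.815]
force: [0.3, -0.8, -0.4]
grip_width: 0.0471
finger_force: 0.0
```

```bash
python3 -c "
from h import *
togo(reader([-.104,0,.039]))
o=observe();print(o['force'],o['grip_width'])
f=grab_frame('wrist');cv2.imwrite('pics/w3.png',f['color'][:,:,::-1]);print(f['tool_from_camera'].round(4),f['intrinsics'])
"
```

```text
clock 15.25 in reader frame mm [-100.     1.   127.1] q7 0.26
shift shares [ 0.2  -0.05  4.4 ] rot [3.1414e+00 3.0000e-04 2.8145e+00]
[ 0.31179689 -0.7892423  -0.43063736] 0.04709068353919346
[[-1.000e-04 -9.649e-01 -2.626e-01  6.660e-02]
 [ 1.000e+00 -1.000e-04 -2.000e-04  0.000e+00]
 [ 2.000e-04 -2.626e-01  9.649e-01 -1.420e-01]
 [ 0.000e+00  0.000e+00  0.000e+00  1.000e+00]] [[297.31863964   0.         260.00176945]
 [  0.         297.31863964 190.2119159 ]
 [  0.           0.           1.        ]]
```

View pics/w3.png

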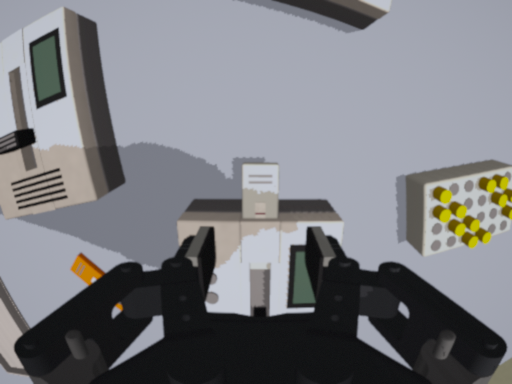

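The wrist view shows the cartridge standing out of the mouth: front edge at (260,164), sides at x=243 and 278. The fingers straddle its line at (208,260) and (318,260). I'll compute its front end and centre line.

```bash
cat >> h.py <<'E'
def wray(f,o,px,z):
    K=f["intrinsics"]; px=np.atleast_2d(px).astype(float)-K[:2,2]
    r=np.linalg.norm(px,axis=1); th=r/K[0,0]
    d=np.c_[px/r[:,None]*np.sin(th)[:,None],np.cos(th)]
    T=f["tool_from_camera"]; W=R.from_euler("xyz",o["tool_rot"]).as_matrix()
    p=o["position"]+W@T[:3,3]; d=d@(W@T[:3,:3]).T
    return p+d*((z-p[2])/d[:,2])[:,None]
E
python3 -c "
from h import *
o=observe(); f=grab_frame('wrist')
print(((wray(f,o,[(243,164),(278,164),(243,200),(278,200)],.05)-RC)@RR*1000).round(1))
"
```

```text
[[-126.   -12.    50. ]
 [-126.1   14.2   50. ]
 [ -97.9  -12.3   50. ]
 [ -97.9   14.7   50. ]]
```

Front end at reader x = -126 mm, centre y ≈ +1 mm, which is where the tool already sits. I'll descend and grip.

Call:
{"fn": "move_arm", "kwargs": {
  "plan": [
    [[0.25, 0, 0.5, 0, 0, 0.02, 0.1], [0, 0, 0.5, 0, 0, 0, 0.1], [0, 0, 0.5, 0, 0, 0, 0.1], [0, 0, 0.5, 0, 0, 0, 0.1], [0, 0, 0.5, 0, 0, 0, 0.1], [0, 0, 0.5, 0, 0, 0, 0.1], [0, 0, 0.5, 0, 0, 0, 0.1], [0, 0, 0.5, 0, 0, 0, 0.1], [0, 0, 0.4, 0, 0, 0, 0.1], [0, 0, 0, 0, 0, 0, 0.1]]
  ]
}}

```text
clock: 16.35
position: [0.5312, 0.2927, 0.0371]
tool_rot: [-3.14, -0.001, 2.811]
force: [-0.5, -0.1, -0.0]
grip_width: 0.0469
finger_force: 0.0
```

```bash
python3 -c "
from h import *
togo(reader([-.105,.001,.039]))
o=observe();print(o['force'],o['grip_width'])
f=grab_frame('scene');cv2.imwrite('pics/s3.png',cv2.resize(f['color'][180:310,220:380],None,fx=4,fy=4)[:,:,::-1])
"
```

```text
clock 16.35 in reader frame mm [-104.1    0.2   37.1] q7 0.18
shift shares [ 0.05  0.04 -0.09] rot [-3.1405e+00 -1.0000e-03  2.8106e+00]
[-0.53864844 -0.11112106 -0.01473615] 0.04692853489392248
```

Call:
{"fn": "move_arm", "kwargs": {
  "grip_force": 30,
  "plan": [
    [[0, 0.04, -0.08, 0, 0, 0, 0.1], [0, 0, 0, 0, 0, 0, -0.2], [0, 0, 0, 0, 0, 0, -0.4], [0, 0, 0, 0, 0, 0, -0.6], [0, 0, 0, 0, 0, 0, -1], [0, 0, 0, 0, 0, 0, -1], [0, 0, 0, 0, 0, 0, -1], [0, 0, 0, 0, 0, 0, -1], [0, 0, 0, 0, 0, 0, -1], [0, 0, 0, 0, 0, 0, -1]]
  ]
}}

```text
clock: 17.4
position: [0.5322, 0.2939, 0.0405]
tool_rot: [3.141, 0.001, 2.81]
force: [-0.9, -0.2, 6.2]
grip_width: 0.0273
finger_force: 30.9
```

```bash
python3 -c "
from h import *
togo(reader([-.105,.001,.039]))
o=observe();print(o['force'],o['moment'],o['grip_width'],o['finger_force'])
f=grab_frame('wrist');cv2.imwrite('pics/w4.png',f['color'][:,:,::-1])
"
```

```text
clock 17.4 in reader frame mm [-103.5    1.7   40.5] q7 0.18
shift shares [ 0.07 -0.03  0.08] rot [3.1410e+00 6.0000e-04 2.8104e+00]
[-0.8913069  -0.17455428  6.17770589] [-0.17992528  0.21490608 -0.02303429] 0.02726622795666851 30.86513578891754
```

View pics/w4.png

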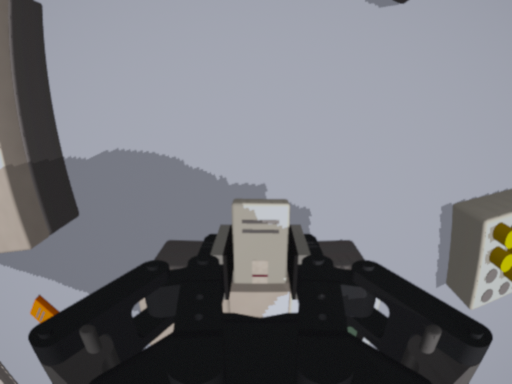

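The grip holds: opening 27 mm, 30 N, cartridge at (261,245) centred between the pads. I'll draw it straight out along tool +x.

Call:
{"fn": "move_arm", "kwargs": {
  "plan": [
    [[0.1, 0, -0.03, 0, 0, 0, -1], [0.3, 0, 0, 0, 0, 0, -1], [0.3, 0, 0, 0, 0, 0, -1], [0.3, 0, 0, 0, 0, 0, -1], [0.3, 0, 0, 0, 0, 0, -1], [0.3, 0, 0, 0, 0, 0, -1], [0.3, 0, 0, 0, 0, 0, -1], [0.3, 0, 0, 0, 0, 0, -1], [0.3, 0, 0, 0, 0, 0, -1], [0.3, 0, 0, 0, 0, 0, -1]]
  ]
}}

```text
clock: 18.45
position: [0.4782, 0.3122, 0.0404]
tool_rot: [-3.141, -0.0, 2.811]
force: [-0.3, 0.4, -0.5]
grip_width: 0.0271
finger_force: 30.2
```

Call:
{"fn": "move_arm", "kwargs": {
  "plan": [
    [[0.3, 0, 0, 0, 0, 0, -1], [0.3, 0, 0, 0, 0, 0, -1], [0.2, 0, 0, 0, 0, 0, -1], [0, 0, 0, 0, 0, 0, -1], [0, 0, -0.2, 0, 0, 0, -1], [0, 0, -0.4, 0, 0, 0, -1], [0, 0, -0.5, 0, 0, 0, -1], [0, 0, -0.5, 0, 0, 0, -1], [0, 0, -0.5, 0, 0, 0, -1], [0, 0, -0.5, 0, 0, 0, -1]]
  ]
}}

```text
clock: 19.45
position: [0.464, 0.3172, 0.0937]
tool_rot: [3.141, 0.0, 2.81]
force: [-0.2, 0.3, -0.4]
grip_width: 0.0267
finger_force: 30.2
```

```bash
python3 -c "
from h import *
togo([.625,-.21,.12])
o=observe();print(o['force'],o['moment'],o['grip_width'],o['finger_force'])
f=grab_frame('scene')
g=grab_frame('wrist')
a=cv2.resize(f['color'][110:310,190:400],(400,381));b=cv2.resize(g['color'][:, :],(508,381))[:,54:454]
cv2.imwrite('pics/c5.png',np.hstack([a,b])[:,:,::-1])
"
```

```text
clock 19.45 in reader frame mm [-175.5    1.6   93.7] q7 0.1
shift shares [-16.19 -22.31  -1.32] rot [3.1412e+00 3.0000e-04 2.8102e+00]
[-0.22566125  0.34490612 -0.43366104] [ 0.01163427 -0.01554592  0.05036871] 0.026695145296451946 30.167357325553894
```

View pics/c5.png

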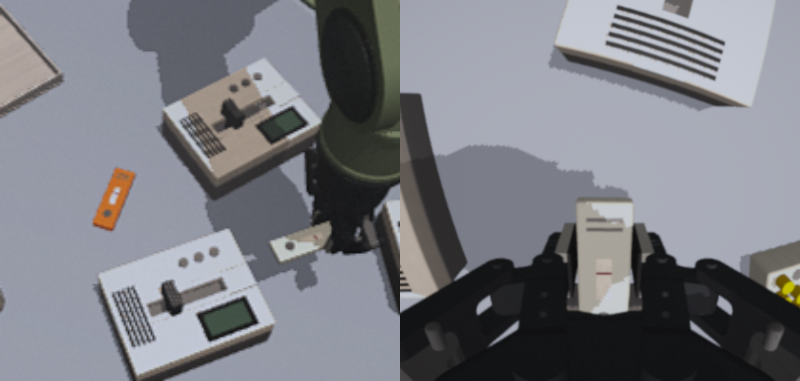

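The left half shows the cartridge fully out and level (275,245), with the slide's thumb back home at (172,297). The right half shows it firmly held, printed side up. I'll lift over the other reader and carry it to the tray.

Call:
{"fn": "move_arm", "kwargs": {
  "plan": [
    [[0, 0, -0.3, 0, 0, 0, -1], [0, 0, -0.5, 0, 0, 0, -1], [0, 0, -0.5, 0, 0, 0, -1], [0, 0, -0.5, 0, 0, 0, -1], [0, 0, -0.5, 0, 0, 0, -1], [0, 0, -0.5, 0, 0, 0, -1], [0, 0, -0.5, 0, 0, 0, -1], [-0.1, -0.2, -0.2, 0, 0, 0, -1], [-0.3, -0.4, 0, 0, 0, 0, -1], [-0.5, -0.7, 0, 0, 0, 0, -1]]
  ]
}}

```text
clock: 20.55
position: [0.4723, 0.2864, 0.1623]
tool_rot: [3.142, -0.0, 2.812]
force: [0.2, -0.9, -1.1]
grip_width: 0.027
finger_force: 30.2
```

Call:
{"fn": "move_arm", "kwargs": {
  "plan": [
    [[-0.6, -0.9, 0, 0, 0, 0, -1], [-0.6, -0.9, 0, 0, 0, 0, -1], [-0.6, -0.9, 0, 0, 0, 0, -1], [-0.6, -0.9, 0, 0, 0, 0, -1], [-0.6, -0.9, 0, 0, 0, 0, -1], [-0.6, -0.9, 0, 0, 0, 0, -1], [-0.6, -0.9, 0, 0, 0, 0, -1], [-0.6, -0.9, 0, 0, 0, 0, -1], [-0.6, -0.9, 0, 0, 0, 0, -1], [-0.6, -0.9, 0, 0, 0, 0, -1]]
  ]
}}

```text
clock: 21.55
position: [0.5272, 0.0756, 0.1621]
tool_rot: [-3.141, -0.001, 2.81]
force: [0.5, -0.2, -0.1]
grip_width: 0.027
finger_force: 30.2
```

Call:
{"fn": "move_arm", "kwargs": {
  "plan": [
    [[-0.6, -0.9, 0, 0, 0, 0, -1], [-0.6, -0.9, 0, 0, 0, 0, -1], [-0.6, -0.9, 0, 0, 0, 0, -1], [-0.6, -0.9, 0, 0, 0, 0, -1], [-0.6, -0.9, 0, 0, 0, 0, -1], [-0.6, -0.9, 0, 0, 0, 0, -1], [-0.6, -0.9, 0, 0, 0, 0, -1], [-0.6, -0.9, 0, 0, 0, 0, -1], [-0.6, -0.9, 0, 0, 0, 0, -1], [-0.6, -0.9, 0, 0, 0, 0, -1]]
  ]
}}

```text
clock: 22.55
position: [0.5818, -0.1336, 0.1619]
tool_rot: [-3.141, -0.001, 2.81]
force: [-0.0, -0.2, -0.8]
grip_width: 0.0271
finger_force: 30.2
```

Call:
{"fn": "move_arm", "kwargs": {
  "plan": [
    [[-0.6, -0.9, 0, 0, 0, 0, -1], [-0.5, -0.8, 0, 0, 0, 0, -1], [-0.4, -0.6, 0, 0, 0, 0, -1], [-0.3, -0.4, 0, 0, 0, 0, -1], [-0.2, -0.3, 0.1, 0, 0, 0, -1], [-0.1, -0.1, 0.3, 0, 0, 0, -1], [0, 0, 0.5, 0, 0, 0, -1], [0, 0, 0.5, 0, 0, 0, -1], [0, 0, 0.5, 0, 0, 0, -1], [0, 0, 0.5, 0, 0, 0, -1]]
  ]
}}

```text
clock: 23.55
position: [0.6017, -0.2036, 0.1134]
tool_rot: [3.142, -0.001, 2.811]
force: [-0.1, 0.8, -0.1]
grip_width: 0.0273
finger_force: 30.2
```

```bash
python3 -c "
from h import *
togo([.603,-.205,.012])
o=observe();print(o['position'],o['force'],o['grip_width'],o['finger_force'])
f=grab_frame('scene')
g=grab_frame('wrist')
a=cv2.resize(f['color'][60:260,80:290],(400,381));b=cv2.resize(g['color'][:, :],(508,381))[:,54:454]
cv2.imwrite('pics/c6.png',np.hstack([a,b])[:,:,::-1])
"
```

```text
clock 23.55 in reader frame mm [ 123.5 -446.5  113.4] q7 1.11
shift shares [-0.09 -0.05  5.07] rot [ 3.1416e+00 -6.0000e-04  2.8111e+00]
[ 0.60172865 -0.2035701   0.11338636] [-0.13579752  0.81607635 -0.10259708] 0.02726774434514861 30.166507959365845
```

View pics/c6.png

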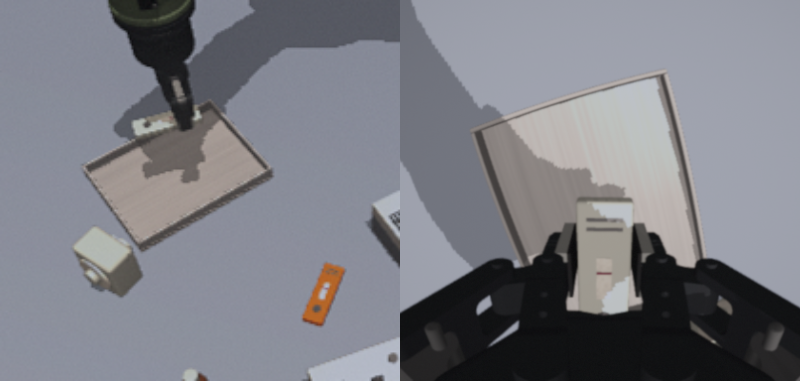

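The cartridge is level above the tray, with the tray walls clear all round it in both views. I'll lower to about 6 mm above the floor, then creep.

Call:
{"fn": "move_arm", "kwargs": {
  "plan": [
    [[0, 0, 0.6, 0, 0, 0, -1], [0, 0, 0.6, 0, 0, 0, -1], [0, 0, 0.6, 0, 0, 0, -1], [0, 0, 0.6, 0, 0, 0, -1], [0, 0, 0.6, 0, 0, 0, -1], [0, 0, 0.6, 0, 0, 0, -1], [0, 0, 0.5, 0, 0, 0, -1], [0, 0, 0.3, 0, 0, 0, -1], [0, 0, 0.2, 0, 0, 0, -1], [0, 0, 0, 0, 0, 0, -1]]
  ]
}}

```text
clock: 24.65
position: [0.6018, -0.204, 0.0221]
tool_rot: [3.142, -0.0, 2.811]
force: [0.1, 0.1, -0.7]
grip_width: 0.0271
finger_force: 30.2
```

Call:
{"fn": "move_arm", "kwargs": {
  "plan": [
    [[0, 0, 0, 0, 0, 0, -1], [0, 0, 0.05, 0, 0, 0, -1], [0, 0, 0.05, 0, 0, 0, -1], [0, 0, 0.05, 0, 0, 0, -1], [0, 0, 0, 0, 0, 0, -1], [0, 0, 0, 0, 0, 0, -1], [0, 0, 0, 0, 0, 0, -1], [0, 0, 0, 0, 0, 0, -1], [0, 0, 0, 0, 0, 0, -1], [0, 0, 0, 0, 0, 0, -1]]
  ]
}}

```text
clock: 25.65
position: [0.6019, -0.204, 0.0195]
tool_rot: [3.142, -0.0, 2.81]
force: [0.3, 0.2, -1.7]
grip_width: 0.0272
finger_force: 30.2
```

Call:
{"fn": "move_arm", "kwargs": {
  "plan": [
    [[0, 0, 0.1, 0, 0, 0, -1], [0, 0, 0.1, 0, 0, 0, -1], [0, 0, 0.1, 0, 0, 0, -1], [0, 0, 0.1, 0, 0, 0, -1], [0, 0, 0.1, 0, 0, 0, -1], [0, 0, 0.1, 0, 0, 0, -1], [0, 0, 0.05, 0, 0, 0, -1], [0, 0, 0, 0, 0, 0, -1], [0, 0, 0, 0, 0, 0, -1], [0, 0, 0, 0, 0, 0, -1]]
  ]
}}

```text
clock: 26.65
position: [0.602, -0.2041, 0.0066]
tool_rot: [3.142, 0.0, 2.81]
force: [-0.4, -0.6, 0.7]
grip_width: 0.0269
finger_force: 30.2
```

Call:
{"fn": "move_arm", "kwargs": {
  "plan": [
    [[0, 0, 0.03, 0, 0, 0, -1], [0, 0, 0.03, 0, 0, 0, -1], [0, 0, 0.03, 0, 0, 0, -1], [0, 0, 0, 0, 0, 0, -1], [0, 0, 0, 0, 0, 0, -1], [0, 0, 0, 0, 0, 0, -1], [0, 0, 0, 0, 0, 0, -1], [0, 0, 0, 0, 0, 0, -1], [0, 0, 0, 0, 0, 0, -1], [0, 0, 0, 0, 0, 0, -1]]
  ]
}}

```text
clock: 27.65
position: [0.6019, -0.204, 0.0047]
tool_rot: [3.142, -0.0, 2.81]
force: [-0.0, 0.3, 1.4]
grip_width: 0.0268
finger_force: 30.3
```

Call:
{"fn": "move_arm", "kwargs": {
  "plan": [
    [[0, 0, 0.02, 0, 0, 0, -1], [0, 0, 0.02, 0, 0, 0, -1], [0, 0, 0, 0, 0, 0, -1], [0, 0, 0, 0, 0, 0, -1], [0, 0, 0, 0, 0, 0, -1], [0, 0, 0, 0, 0, 0, -1], [0, 0, 0, 0, 0, 0, -1], [0, 0, 0, 0, 0, 0, -1], [0, 0, 0, 0, 0, 0, -1], [0, 0, 0, 0, 0, 0, -1]]
  ]
}}

```text
clock: 28.65
position: [0.6019, -0.2041, 0.0046]
tool_rot: [-3.141, 0.0, 2.81]
force: [-5.9, 1.1, 15.7]
grip_width: 0.0274
finger_force: 31.9
```

Contact is firm (16 N, motion stalled). I'll ease back, open slowly and rise.

Call:
{"fn": "move_arm", "kwargs": {
  "grip_force": 20,
  "plan": [
    [[0, 0, -0.02, 0, 0, 0, -1], [0, 0, 0, 0, 0, 0, -1], [0, 0, 0, 0, 0, 0, -0.35], [0, 0, 0, 0, 0, 0, -0.3], [0, 0, 0, 0, 0, 0, -0.25], [0, 0, 0, 0, 0, 0, -0.2], [0, 0, 0, 0, 0, 0, -0.1], [0, 0, 0, 0, 0, 0, 0], [0, 0, 0, 0, 0, 0, 0.1], [0, 0, 0, 0, 0, 0, 0.1]]
  ]
}}

```text
clock: 29.65
position: [0.6019, -0.2041, 0.0043]
tool_rot: [-3.142, 0.0, 2.811]
force: [0.2, 0.2, 0.0]
grip_width: 0.0472
finger_force: 0.0
```

Call:
{"fn": "move_arm", "kwargs": {
  "plan": [
    [[0, 0, -0.2, 0, 0, 0, 0.1], [0, 0, -0.5, 0, 0, 0, 0.1], [0, 0, -0.5, 0, 0, 0, 0.1], [0, 0, -1, 0, 0, 0, 0.1], [0, 0, -1, 0, 0, 0, 0.1], [0, 0, -1, 0, 0, 0, 0.1], [0, 0, -1, 0, 0, 0, 0.1], [0, 0, -1, 0, 0, 0, 0.1], [0, 0, -0.5, 0, 0, 0, 0.1], [0, 0, 0, 0, 0, 0, 0.1]]
  ]
}}

```text
clock: 30.65
position: [0.6025, -0.2043, 0.14]
tool_rot: [-3.142, 0.002, 2.81]
force: [0.4, 0.7, -1.0]
grip_width: 0.0467
finger_force: 0.0
```

```bash
python3 -c "
from h import *
o=observe();print(o['clock'],o['position'],o['force'],o['grip_width'])
f=grab_frame('scene')
g=grab_frame('wrist')
a=cv2.resize(f['color'][60:360,80:395],(400,381));b=cv2.resize(g['color'][:, :],(508,381))[:,54:454]
cv2.imwrite('pics/c7.png',np.hstack([a,b])[:,:,::-1])
"
```

```text
30.65 [ 0.60254648 -0.20427958  0.13999489] [ 0.41328283  0.71527167 -0.96676726] 0.04666248848132058
```

View pics/c7.png

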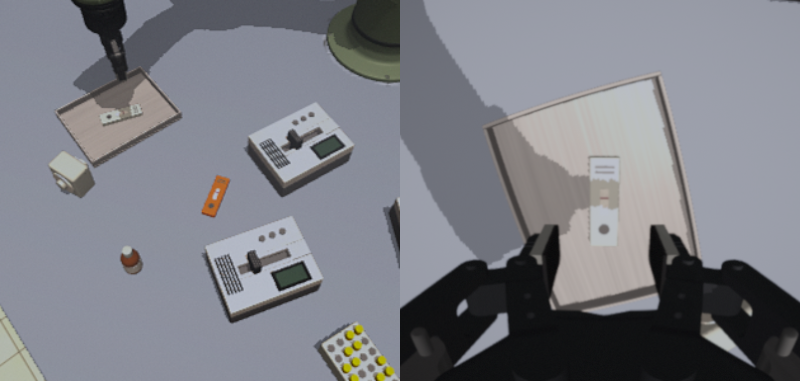

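The cartridge lies flat in the tray, window and well up, at (122,115) left and (604,200) right. The slide is home, and the bottle, timer, rack and orange cartridge are all in place. Handing in.

```bash
python3 -c "
from h import *
print(job_done())"
```

```text
the job is handed in; nothing more can be done
None
```

The cartridge was ejected, drawn straight out and laid flat, window side up, on the tray floor; the slide sprang back home, nothing else was moved, and the job was handed in at about 31 s.

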